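Sweep the stray tea lights into the candle bay

TASK

Three tea lights lie loose on the utility-room counter. With the closed fingers, sweep them across the counter into the open side of the wooden candle bay until each is completely inside it, standing flat on the counter. Only push them: never pick up, tip or stack a tea light, and leave the little white cup, the mug and the tall candle where they stand.

Things in the scene. Friction and masses are not known exactly. Their poses are not given: they have to be found in the camera images.
- bay: Three-sided wooden frame, no floor, fixed on the counter. Inside 220 mm wide (its x), 120 mm deep (its y); walls 12 mm thick, 35 mm high. Origin on the counter, centre of the inside; z up. The whole -y side is open, no sill (mouth at y = -60 mm; inner faces: back wall y = +60 mm, side walls x = +-110 mm). The mouth faces roughly world -y, turned up to 0.25 rad either way.
- tealight_1: Tea light: a flat round candle in a plain aluminium cup with cream wax, 40 mm in diameter, 18 mm high, about 22 g, loose; slides on the counter. Origin at the centre of its underside, z up. The three are alike.
- tealight_2: Tea light: a flat round candle in a plain aluminium cup with cream wax, 40 mm in diameter, 18 mm high, about 22 g, loose; slides on the counter. Origin at the centre of its underside, z up. The three are alike.
- tealight_3: Tea light: a flat round candle in a plain aluminium cup with cream wax, 40 mm in diameter, 18 mm high, about 22 g, loose; slides on the counter. Origin at the centre of its underside, z up. The three are alike.
- votive: Small white ceramic cup, empty, 52 mm across the rim, 38 mm high, about 0.14 kg, standing loose among the tea lights. Origin at the centre of its underside. Leave it alone.
- mug: Blue ceramic mug, 80 mm across, 95 mm high, handle about 30 mm out on its own +y side, loose. Origin at the centre of its underside. Leave it alone.
- pillar: Tall dark red candle, 66 mm across, 100 mm high, loose. Origin at the centre of its underside. Leave it alone.
Not all that is in view belongs to the job. Leave any pink look-alike of the tealight_3 alone. Leave any purple look-alike of the tealight_1 alone.

How it is judged:
By the outcome, as a careful person would: the job done as asked, in the order asked, and still so for the second after the job is handed in, with the robot touching nothing.
It also fails if it takes over 72 s, if anything falls off the work surface, if the arm or the gripper's body presses on something with over 40 N, if the wrist force passes 120 N, or if a joint passes its speed limit or range.

ROBOT

A 6-joint arm with a two-finger parallel gripper is mounted at the origin on the work surface. World frame = base frame: x ahead of the robot, y to its left, z up, the work surface at z = 0. Lengths are in m, angles in degrees, forces in N, time in s.
With the tool pointing down it reaches from about 0.25 to 0.725 m from the base axis. Payload 9.7 kg.
Tool frame: the origin (TCP) lies between the finger pads; the fingertips stand 19 mm ahead of it and the grasp point (between the pads) is the TCP; z points along the fingers, y is the line along which they close (so a half turn about z gives the same grasp; the last joint's range is limited). The gripper opens to 85 mm and grips with 20 to 120 N. Pads are 22 mm wide; open, the fingers measure 114 mm over their backs; the gripper's body (76 mm by 85 mm) begins 54 mm behind the grasp point. The pads swing forward as they close: fully open they stand 13 mm farther back than shut.
Start: joints at [-72.193, 4.979, 10.078, 95.1, 0, 90], TCP at [0.168, -0.524, 0.25] pointing down, gripper open.
Joint ranges: [-179.16, 179.16], [-48.56, 103.87], [-65.8, 70.77], [-126.05, 130.52], [-82.76, 87.17], [-180, 180]. Speed limits (degrees/s): [127.2, 127.2, 147.25, 180, 180, 180].

INTERFACE

Orientations are given as [roll, pitch, yaw] about the fixed x, y, z axes, in that order (R = Rz(yaw) Ry(pitch) Rx(roll)).
In Python, from workcell import telemetry, camera, calibration, workorder gives the robot as it stands.
- The arm moves only by the tool play_rows, never from a script. Its argument "increments" is a list of rows, each a list of 3 entries, a list of its own where there are three numbers: the shift along the tool's x, y, z in mm, then the turn, a rotation vector about the tool's x, y, z in degrees, then the closure, from 0 (fully open) to 1 (shut). In form: [[[x, y, z], [ax, ay, az], jaw], ...]. A call has 1 to 20 rows; each row is the pose to reach, as a shift and turn from the pose commanded when the call began, along the tool's axes at that moment; what a row does not reach only later rows make up. A row lasts 1/10 s, in which the tool goes at most 50 mm and 8.59 degrees, less where a joint would pass 70% of its speed; a pose out of reach is approached as far as the arm can. A call with a gripper value outside its range is refused whole. The fingers move at their own pace and stop on an object; "grip_force" is the grip in N (left out, the last holds). Time passes only in rows, so rows that repeat a pose let the fingers close. It gives the time, the measured TCP pose, the force, the opening and the grip force at its end, in the units of the state.
- telemetry.get_obs(): the state, without advancing time (a new reading comes with each control period).
- camera(name): name is "side" or "top"; returns (picture, depth): 420x560x3 uint8, red, green, blue; 420x560 float32, m along the optical axis (not along the pixel's ray), 0 where there is no reading.
- calibration(name): a dict with "vertical_fov" (degrees; the focal length in pixels is half the picture's height over the tangent of half this angle, whatever the lens; pixels are square), "cx", "cy" (the principal point, pixels), "rvec" (rotation vector, rad) and "tvec" (3), from world to camera coordinates, as OpenCV has them. Camera axes: x right, y down, z forward; pixel columns grow to the right and rows downward; lengths in m; the calibration is good to about 2 mm. A picture is of the moment at which its call begins. calibration takes no time and is no camera call.
- workorder.job_done(): hands the job in; it is judged then, once.
The state is a dict: "time": time; "q": joint angles; "qd": joint speeds; "joint_efforts": joint torques, N m; "ee_pos": TCP position; "tcp_rot": TCP orientation; "wrist_force": force on the tool from outside, world axes, zero at the start; "torque": the same for the moment, N m; "opening": finger opening in m; "grasp_force": force on a finger pad.
Only numpy, scipy, OpenCV 4.12 (cv2) and the standard library are available. Lean on these libraries where they do the work, as an engineer would, in place of code of your own. Each camera call takes 0.05 s, during which the arm holds its last target. There are 200 camera calls.

## Working session

There is one attempt and no reset: what is moved stays moved. The work goes in short steps, Python scripts to look and compute and a tool call to move; the robot and the scene stay as the last step left them, time stands still between calls to the robot, and variables do not carry over. Pictures are saved under pics/ and viewed, at most 10 in all, crops included, and the job is handed in when it is done.

Besides the shell and the picture viewer there is one more tool, called by a JSON object that holds its "op" and its "data". play_rows: Moves the arm, as the interface text tells. Its arguments: {"type":"object","properties":{"increments":{"type":"array"},"grip_force":{"type":"number"}},"required":["increments"]}

```bash
mkdir -p pics; ls; python3 - <<'E'
from workcell import telemetry, camera, calibration
import cv2,numpy as np
for n in ("top","side"):
    p,d=camera(n); cv2.imwrite(f"pics/{n}0.png",p[:,:,::-1]); np.save(f"{n}0.npy",d); print(n,calibration(n))
print(telemetry.get_obs())
E
```

```text
pics
top {'vertical_fov': 48.55173248777135, 'cx': 275.5490830566918, 'cy': 218.45846417697814, 'rvec': array([ 2.15006128, -2.1850601 ,  0.07812069]), 'tvec': array([0.1293093 , 0.58866608, 1.21959593])}
side {'vertical_fov': 53.22503807660191, 'cx': 279.74727083953763, 'cy': 210.2692582916096, 'rvec': array([ 2.43045899, -0.45767287,  0.14208097]), 'tvec': array([-0.50095253,  0.2543789 ,  0.7962274 ])}
{'time': 0.1, 'q': array([-7.21908477e+01,  5.00724872e+00,  1.00380452e+01,  9.50997364e+01,
       -2.37071952e-03,  9.00014338e+01]), 'qd': array([-0.00961204, -0.1301096 ,  0.03195246, -0.03340476, -0.06524232,
       -0.1117324 ]), 'joint_efforts': array([ 2.95582031e-04, -5.21559227e+01,  4.65653265e+01,  1.59843208e-02,
        3.22321489e-05, -1.08333353e-05]), 'ee_pos': array([ 0.16814722, -0.52346598,  0.24965217]), 'tcp_rot': array([-1.79931060e+02,  2.37244297e-03,  1.78077214e+01]), 'wrist_force': array([ 0.05754949, -0.77965722, -0.10525594]), 'torque': array([-0.02421435,  0.0233517 , -0.01549263]), 'grasp_force': 0.0, 'opening': 0.08570181093031065}
```

View pics/top0.png

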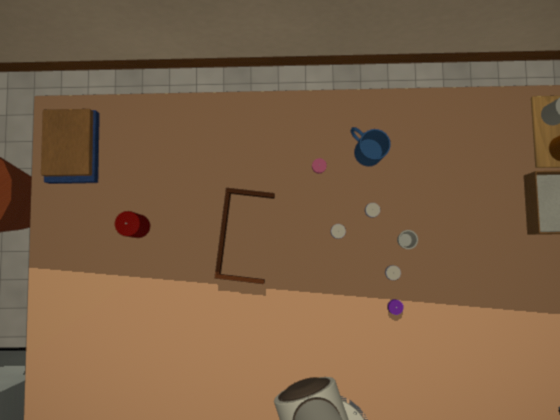

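View pics/side0.png

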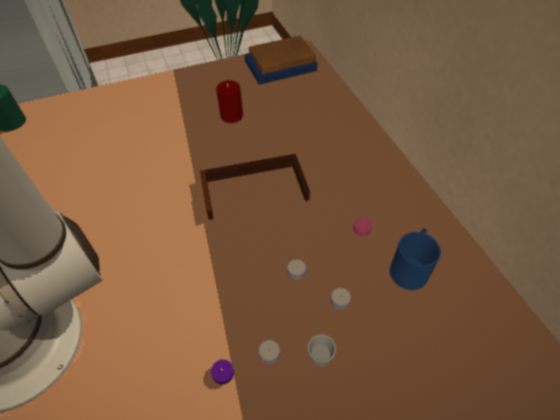

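The top view shows three cream discs at (338,231), (373,210) and (393,273). The white cup, open and larger, is at (408,240), the pink look-alike at (319,166) and the purple one at (396,307). The bay opens to the right, towards -y. The plain cream discs fit the tea lights; next I measure them and confirm in a crop.

```bash
cat > h.py <<'E'
import cv2,numpy as np
from workcell import telemetry,camera,calibration
def cast(n,uv,z):
    c=calibration(n);f=210/np.tan(np.radians(c["vertical_fov"]/2))
    R=cv2.Rodrigues(c["rvec"])[0];t=c["tvec"];o=-R.T@t
    d=R.T@np.array([(uv[0]-c["cx"])/f,(uv[1]-c["cy"])/f,1]);s=(z-o[2])/d[2]
    return (o+s*d)[:2]
def blobs(n,p,test,amin=40):
    hsv=cv2.cvtColor(p,cv2.COLOR_RGB2HSV).astype(int)
    m=test(hsv).astype(np.uint8);k,l,s,c=cv2.connectedComponentsWithStats(m)
    return [(c[i],s[i]) for i in range(1,k) if s[i][4]>=amin]
cream=lambda h:(h[...,1]<95)&(h[...,2]>130)
E
python3 - <<'E'
from h import *
p=cv2.imread("pics/top0.png")[:,:,::-1].copy()
hsv=cv2.cvtColor(p,cv2.COLOR_RGB2HSV)
for u,v in [(338,231),(373,210),(393,273),(408,240),(319,166),(396,307),(225,235),(350,240),(120,222)]: print(u,v,hsv[v,u])
for z in (0.018,):
  for c,s in blobs("top",p,cream): 
    if 150<c[1]<330: print("top",c,s,cast("top",c,z))
q=cv2.imread("pics/side0.png")[:,:,::-1].copy()
for c,s in blobs("side",q,cream):
    if c[0]>200 and c[1]>200: print("side",c,s,cast("side",c,.018))
for uv,z,nm in [((319,166),.018,'pink'),((396,307),.018,'purple'),((127,224),.1,'pillar'),((372,147),.09,'mug'),((408,239),.038,'votive')]: print(nm,cast("top",uv,z))
b=p[175:300,200:300]; crop=np.hstack([cv2.resize(b,None,fx=3.2,fy=3.2),cv2.resize(p[195:320,310:435],None,fx=3.2,fy=3.2)])
cv2.imwrite("pics/crop1.png",crop[:,:,::-1]); print(crop.shape)
E
```

```text
338 231 [ 23  49 136]
373 210 [ 22  52 142]
393 273 [ 21  51 134]
408 240 [ 24  39 130]
319 166 [174 120 138]
396 307 [145  74 120]
225 235 [ 14 133  67]
350 240 [ 14 121 118]
120 222 [  2 241  92]
top [372.81021898 209.15328467] [367 203  13  13 137] [ 0.61223262 -0.14237239]
top [338.02054795 230.55479452] [332 224  13  14 146] [ 0.55606159 -0.04733221]
top [393.26573427 272.37062937] [387 266  13  14 143] [ 0.44231984 -0.19083452]
side [296.3373494  266.75903614] [289 260  16  14 166] [ 0.55565249 -0.04805397]
side [340.81538462 296.        ] [333 289  17  15 195] [ 0.61198349 -0.14218017]
side [268.79310345 349.75      ] [261 341  17  18 232] [ 0.44202105 -0.19131671]
pink [ 7.32804790e-01 -4.92957204e-04]
purple [ 0.35136562 -0.19459583]
pillar [0.57645958 0.49511531]
mug [ 0.76513155 -0.13182168]
votive [ 0.52955871 -0.22808777]
(400, 720, 3)
```

View pics/crop1.png

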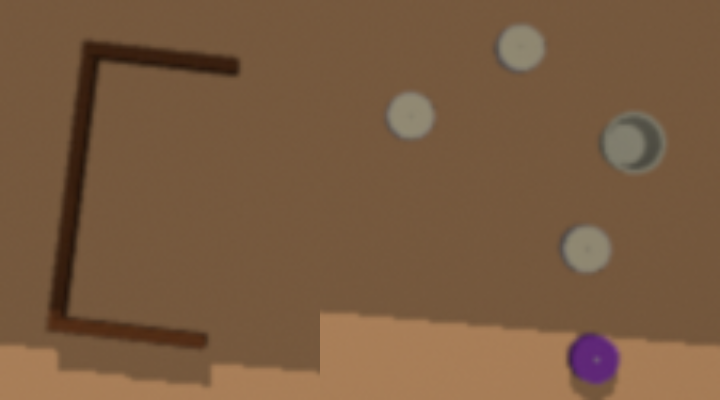

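The crop confirms it: the three plain cream discs are the tea lights, purple is the decoy, and the hollow cup is the votive. Next I measure the bay's pose and work out the push lines.

```bash
python3 - <<'E'
from h import *
k=lambda u,v:(200+(u+.5)/3.2-.5,175+(v+.5)/3.2-.5)
pts={'back+x outer':(86,41),'+x tip outer':(239,58),'+x tip inner':(239,75),'-x tip outer':(206,348),'-x tip inner':(207,334),'back-x outer':(50,330),'back+x inner':(99,59),'back-x inner':(66,316)}
W={n:cast("top",k(*c),.035) for n,c in pts.items()}
for n in W: print(n,W[n].round(4))
p=cv2.imread("pics/side0.png")[:,:,::-1].copy()
cv2.imwrite("pics/crop2.png",cv2.resize(p[145:225,190:320],None,fx=5,fy=5)[:,:,::-1])
# rigid fit (Umeyama-2D, no scale)
loc={'back+x outer':(.122,.072),'+x tip outer':(.122,-.06),'+x tip inner':(.11,-.06),'-x tip outer':(-.122,-.06),'-x tip inner':(-.11,-.06),'back-x outer':(-.122,.072),'back+x inner':(.11,.06),'back-x inner':(-.11,.06)}
L=np.array([loc[n] for n in W]);P=np.array([W[n] for n in W])
for n in range(1):
    l0,p0=L.mean(0),P.mean(0);a,b=(L-l0)@[1,1j],(P-p0)@[1,1j]
    th=np.angle((a.conj()*b).sum());R=np.array([[np.cos(th),-np.sin(th)],[np.sin(th),np.cos(th)]]);t=p0-R@l0
print("bay",t,th);print((P-(L@R.T+t)).round(4))
T={'A':(.5559,-.0477),'B':(.6121,-.1423),'C':(.4422,-.1911)};vo=np.array((.5296,-.2281))
for n,g in (('A',(.0,.02)),('B',(.065,.02)),('C',(-.065,.02))):
    s=np.array(T[n]);e=R@g+t;u=(e-s)/np.linalg.norm(e-s)
    print(n,'goal',e,'len',np.linalg.norm(e-s),'yaw',np.degrees(np.arctan2(u[1],u[0])),'start TCP',s-u*.055,'end TCP',e-u*.031,'local',R.T@(s-t))
E
```

```text
back+x outer [0.6757 0.2499]
+x tip outer [0.659  0.1218]
+x tip inner [0.6447 0.122 ]
-x tip outer [0.419  0.1526]
-x tip inner [0.4304 0.1516]
back-x outer [0.4356 0.281 ]
back+x inner [0.6603 0.2391]
back-x inner [0.4469 0.2678]
bay [0.546051   0.19525524] -0.13176231951252884
[[-0.0008 -0.0007]
 [-0.0001  0.0021]
 [-0.0025  0.0007]
 [ 0.0018  0.0008]
 [ 0.0013  0.0014]
 [ 0.001  -0.0016]
 [-0.0027 -0.0012]
 [ 0.002  -0.0014]]
A goal [0.54867863 0.21508188] len 0.26288108159229784 yaw 91.57411829240652 start TCP [ 0.55741086 -0.10267924] end TCP [0.54953021 0.18409358] local [ 0.04168342 -0.2395553 ]
B goal [0.61311521 0.20654209] len 0.3488435639946609 yaw 89.8332573324566 start TCP [ 0.61193994 -0.19729977] end TCP [0.61302499 0.17554222] local [ 0.10982495 -0.32595167]
C goal [0.48424206 0.22362167] len 0.416847209596142 yaw 84.21146365374932 start TCP [ 0.43665285 -0.24581955] end TCP [0.48111548 0.19277974] local [-0.05219093 -0.39665036]
```

View pics/crop2.png

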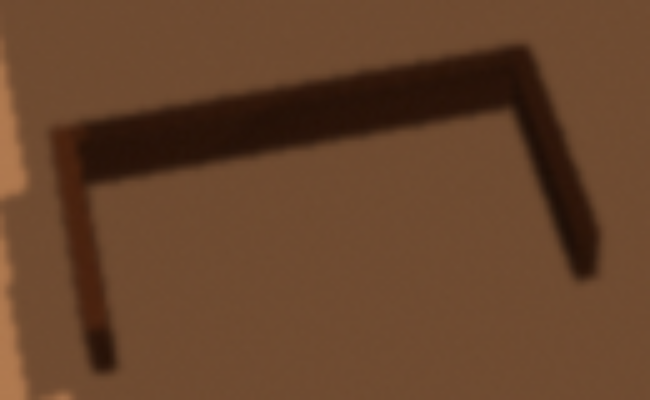

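{"op": "play_rows", "data": {"increments": [[[40,-22,0],[0,0,-6],1],[[80,-45,0],[0,0,-12],1],[[120,-68,10],[0,0,-18],1],[[160,-90,20],[0,0,-24],1],[[200,-113,30],[0,0,-30],1],[[240,-135,40],[0,0,-36],1],[[280,-158,50],[0,0,-42],1],[[320,-180,60],[0,0,-48],1],[[360,-203,70],[0,0,-54],1],[[400,-226,80],[0,0,-60],1],[[440,-248,90],[0,0,-66],1],[[480,-271,100],[0,0,-72],1],[[499,-281,100],[0,0,-73.7],1],[[499,-281,100],[0,0,-73.7],1],[[499,-281,100],[0,0,-73.7],1],[[499,-281,100],[0,0,-73.7],1],[[499,-281,100],[0,0,-73.7],1]], "grip_force": 40}}

```text
time: 1.8
ee_pos: [0.5569, -0.1044, 0.1506]
tcp_rot: [180.0, 0.0, 91.4]
wrist_force: [-0.4, -0.2, -0.4]
opening: -0.0001
grasp_force: 0.0
```

{"op": "play_rows", "data": {"increments": [[[0,0,30],[0,0,0],1],[[0,0,60],[0,0,0],1],[[0,0,90],[0,0,0],1],[[0,0,110],[0,0,0],1],[[0,0,119],[0,0,0],1],[[0,0,125],[0,0,0],1],[[0,0,125],[0,0,0],1]]}}

```text
time: 2.5
ee_pos: [0.5573, -0.1038, 0.0255]
tcp_rot: [180.0, 0.0, 91.5]
wrist_force: [-0.6, -0.2, 0.5]
opening: 0.0002
grasp_force: 0.0
```

```bash
python3 - <<'E'
from h import *
p,d=camera("side"); cv2.imwrite("pics/crop3.png",cv2.resize(p[190:400,200:400],None,fx=2.8,fy=2.8)[:,:,::-1])
print(telemetry.get_obs()['ee_pos'],telemetry.get_obs()['wrist_force'])
E
```

```text
[ 0.55770572 -0.10380285  0.02616086] [ 0.81230555 -0.7780999  -0.11437918]
```

View pics/crop3.png

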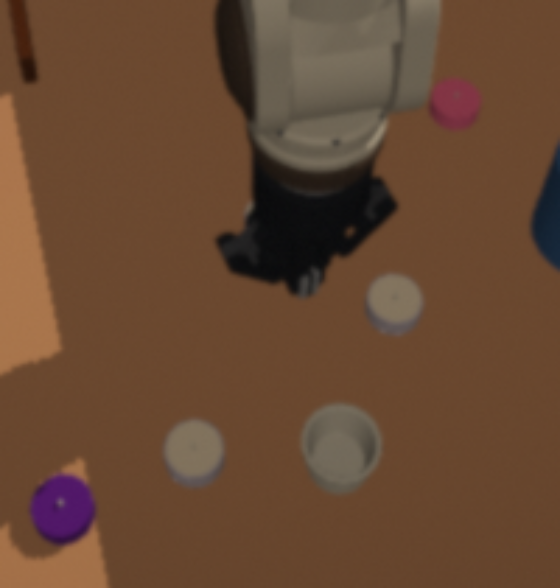

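The fingers are down behind the tea light nearest the bay, with clear gaps to the other two lights and the cup. I'll push it now.

{"op": "play_rows", "data": {"increments": [[[6,0,0],[0,0,0],1],[[12,0,0],[0,0,0],1],[[18,0,0],[0,0,0],1],[[23,0,0],[0,0,0],1],[[28,0,0],[0,0,0],1],[[33,0,0],[0,0,0],1],[[38,0,0],[0,0,0],1],[[44,0,0],[0,0,0],1],[[52,0,0],[0,0,0],1],[[60,0,0],[0,0,0],1],[[68,0,0],[0,0,0],1],[[76,0,0],[0,0,0],1],[[84,0,0],[0,0,0],1],[[92,0,0],[0,0,0],1],[[100,0,0],[0,0,0],1],[[108,0,0],[0,0,0],1],[[116,0,0],[0,0,0],1],[[124,0,0],[0,0,0],1],[[132,0,0],[0,0,0],1],[[140,0,0],[0,0,0],1]]}}

```text
time: 4.55
ee_pos: [0.5537, 0.0371, 0.0253]
tcp_rot: [180.0, -0.0, 91.5]
wrist_force: [-1.0, -0.2, 0.8]
opening: 0.0
grasp_force: 0.0
```

```bash
python3 - <<'E'
from h import *
p,d=camera("top"); q,d=camera("side")
cv2.imwrite("pics/m1.png",np.hstack([cv2.resize(p[150:330,200:440],(400,300)),cv2.resize(q[140:380,170:430],(400,370))[:300]])[:,:,::-1])
for n,im in (("top",p),("side",q)):
    for c,s in blobs(n,im,cream,25):
        x=cast(n,c,.018)
        if .35<x[0]<.7 and -.3<x[1]<.3: print(n,s[2:],x.round(4))
E
```

```text
top [   86   233 13349] [ 0.3531 -0.0213]
top [ 12  13 125] [ 0.6118 -0.1416]
top [ 13  13 130] [ 0.4425 -0.1904]
side [ 8 13 37] [0.6573 0.1873]
side [ 18  17 232] [ 0.6117 -0.1423]
side [ 19  19 282] [ 0.4421 -0.1914]
```

View pics/m1.png

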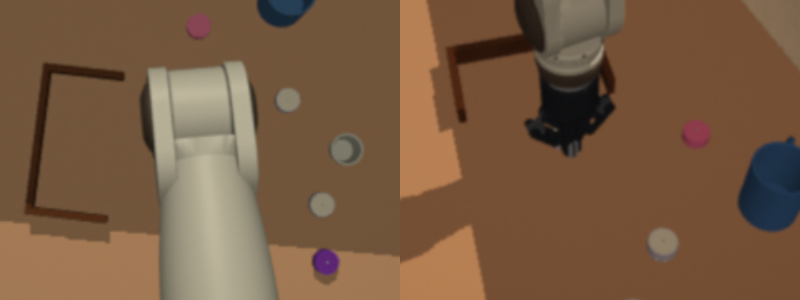

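The tea light is being carried in front of the fingers, hidden behind the gripper, and the others haven't moved. I'll keep pushing.

{"op": "play_rows", "data": {"increments": [[[6,0,0],[0,0,0],1],[[14,0,0],[0,0,0],1],[[22,0,0],[0,0,0],1],[[30,0,0],[0,0,0],1],[[38,0,0],[0,0,0],1],[[46,0,0],[0,0,0],1],[[54,0,0],[0,0,0],1],[[62,0,0],[0,0,0],1],[[70,0,0],[0,0,0],1],[[78,0,0],[0,0,0],1],[[86,0,0],[0,0,0],1],[[94,0,0],[0,0,0],1],[[102,0,0],[0,0,0],1],[[110,0,0],[0,0,0],1],[[118,0,0],[0,0,0],1],[[126,0,0],[0,0,0],1],[[134,0,0],[0,0,0],1],[[140,0,0],[0,0,0],1],[[144,0,0],[0,0,0],1],[[146,0,0],[0,0,0],1]]}}

```text
time: 6.65
ee_pos: [0.5498, 0.1828, 0.0253]
tcp_rot: [-180.0, 0.0, 91.5]
wrist_force: [-0.2, -0.4, 0.1]
opening: -0.0001
grasp_force: 0.1
```

{"op": "play_rows", "data": {"increments": [[[-15,0,0],[0,0,0],1],[[-30,0,-20],[0,0,0],1],[[-40,0,-60],[0,0,0],1],[[-60,5,-95],[0,0,0],1],[[-100,12,-110],[0,0,0],1],[[-140,20,-110],[0,0,0],1],[[-180,28,-110],[0,0,0.5],1],[[-220,34,-110],[0,0,1],1],[[-260,40,-110],[0,0,1],1],[[-300,46,-110],[0,0,1],1],[[-340,50,-110],[0,0,1],1],[[-370,52,-110],[0,0,1],1],[[-383,52,-110],[0,0,1],1],[[-383,52,-90],[0,0,1],1],[[-383,52,-60],[0,0,1],1],[[-383,52,-30],[0,0,1],1],[[-383,52,-12],[0,0,1],1],[[-383,52,-4],[0,0,1],1],[[-383,52,0],[0,0,1],1],[[-383,52,0],[0,0,1],1]]}}

```text
time: 8.65
ee_pos: [0.612, -0.1992, 0.0258]
tcp_rot: [180.0, 0.0, 90.5]
wrist_force: [-0.4, 0.1, 0.5]
opening: 0.0001
grasp_force: 0.0
```

```bash
cat >> h.py <<'E'
def report(tag=None):
    p,d=camera("top"); q,d=camera("side")
    for n,im in (("top",p),("side",q)):
        for c,s in blobs(n,im,cream,25):
            x=cast(n,c,.018)
            if .37<x[0]<.7 and -.3<x[1]<.3:
                R=cv2.Rodrigues(np.array([0,0,-.1318]))[0][:2,:2]
                print(n,s[2:],x.round(4),"bay",(R.T@(x-[.546,.1953])).round(4))
    if tag: cv2.imwrite(f"pics/{tag}.png",np.hstack([cv2.resize(p[150:330,200:440],(400,300)),cv2.resize(q[140:380,170:430],(325,300))])[:,:,::-1])
E
python3 -c "from h import *;report('m2')"
```

```text
top [  112   258 14540] [ 0.4181 -0.2974] bay [-0.0621 -0.5052]
top [ 12  13 124] [ 0.6118 -0.1415] bay [ 0.1095 -0.3252]
top [ 13  13 129] [0.5488 0.2146] bay [0.0002 0.0195]
top [ 9 13 73] [ 0.4442 -0.1845] bay [-0.051  -0.3899]
```

Tea light A is in the bay at (0, 20) mm in the bay's frame. Next is B.

{"op": "play_rows", "data": {"increments": [[[8,0,0],[0,0,0],1],[[16,0,0],[0,0,0],1],[[22,0,0],[0,0,0],1],[[27,0,0],[0,0,0],1],[[32,0,0],[0,0,0],1],[[38,0,0],[0,0,0],1],[[46,0,0],[0,0,0],1],[[56,0,0],[0,0,0],1],[[66,0,0],[0,0,0],1],[[76,0,0],[0,0,0],1],[[86,0,0],[0,0,0],1],[[96,0,0],[0,0,0],1],[[106,0,0],[0,0,0],1],[[116,0,0],[0,0,0],1],[[126,0,0],[0,0,0],1],[[136,0,0],[0,0,0],1],[[146,0,0],[0,0,0],1],[[156,0,0],[0,0,0],1],[[166,0,0],[0,0,0],1],[[176,0,0],[0,0,0],1]]}}

```text
time: 10.75
ee_pos: [0.6103, -0.0223, 0.0253]
tcp_rot: [180.0, -0.0, 90.5]
wrist_force: [-0.2, -0.4, 0.5]
opening: 0.0003
grasp_force: 0.1
```

{"op": "play_rows", "data": {"increments": [[[10,0,0],[0,0,0],1],[[20,0,0],[0,0,0],1],[[30,0,0],[0,0,0],1],[[40,0,0],[0,0,0],1],[[50,0,0],[0,0,0],1],[[60,0,0],[0,0,0],1],[[70,0,0],[0,0,0],1],[[80,0,0],[0,0,0],1],[[90,0,0],[0,0,0],1],[[100,0,0],[0,0,0],1],[[110,0,0],[0,0,0],1],[[120,0,0],[0,0,0],1],[[130,0,0],[0,0,0],1],[[140,0,0],[0,0,0],1],[[150,0,0],[0,0,0],1],[[160,0,0],[0,0,0],1],[[170,0,0],[0,0,0],1],[[180,0,0],[0,0,0],1],[[190,0,0],[0,0,0],1],[[196,0,0],[0,0,0],1]]}}

```text
time: 12.75
ee_pos: [0.6086, 0.1739, 0.0253]
tcp_rot: [-180.0, -0.0, 90.5]
wrist_force: [0.2, -0.0, 0.2]
opening: 0.0003
grasp_force: 0.1
```

```bash
python3 -c "from h import *;report('m3')"
```

```text
top [  127   258 14371] [0.4091 0.1379] bay [-0.1282 -0.0749]
top [ 13  12 122] [ 0.4425 -0.1906] bay [-0.0519 -0.3962]
side [ 14  10 115] [0.5485 0.2137] bay [0.     0.0185]
side [ 19  19 273] [ 0.4421 -0.1911] bay [-0.0522 -0.3967]
```

View pics/m3.png

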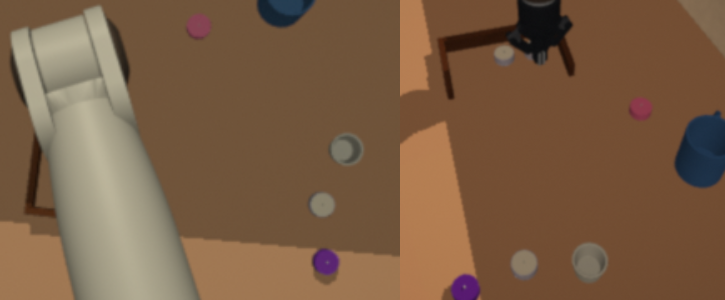

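B was carried in and A is still where I left it. Now I back out and go round behind C.

{"op": "play_rows", "data": {"increments": [[[-15,0,0],[0,0,0],1],[[-30,0,-20],[0,0,0],1],[[-40,0,-60],[0,0,0],1],[[-60,-5,-95],[0,0,0],1],[[-95,-25,-110],[0,0,1],1],[[-135,-45,-110],[0,0,2],1],[[-175,-65,-110],[0,0,3],1],[[-215,-85,-110],[0,0,4],1],[[-255,-105,-110],[0,0,5],1],[[-295,-125,-110],[0,0,6],1],[[-335,-145,-110],[0,0,6.3],1],[[-375,-165,-110],[0,0,6.3],1],[[-410,-176,-110],[0,0,6.3],1],[[-418,-176,-110],[0,0,6.3],1],[[-418,-176,-110],[0,0,6.3],1]]}}

```text
time: 14.35
ee_pos: [0.4354, -0.2482, 0.1353]
tcp_rot: [180.0, 0.0, 84.0]
wrist_force: [-0.3, 0.2, -0.0]
opening: 0.0
grasp_force: 0.0
```

{"op": "play_rows", "data": {"increments": [[[0,0,25],[0,0,0],1],[[0,0,55],[0,0,0],1],[[0,0,85],[0,0,0],1],[[0,0,100],[0,0,0],1],[[0,0,107],[0,0,0],1],[[0,0,110],[0,0,0],1],[[0,0,110],[0,0,0],1]]}}

```text
time: 15.05
ee_pos: [0.4368, -0.2467, 0.0261]
tcp_rot: [179.9, 0.0, 84.2]
wrist_force: [-0.5, 0.7, 0.9]
opening: 0.0001
grasp_force: 0.0
```

```bash
python3 -c "from h import *;report('m4')"
```

```text
top [ 14  14 148] [0.6091 0.2062] bay [0.0612 0.0191]
top [ 14  14 144] [0.5492 0.2146] bay [0.0007 0.0196]
top [10 19 79] [ 0.4519 -0.2854] bay [-0.0301 -0.4888]
top [ 14  14 146] [ 0.4422 -0.1911] bay [-0.0521 -0.3967]
```

B now sits at (61, 19) mm and A is unchanged. I'll push C.

{"op": "play_rows", "data": {"increments": [[[8,0,0],[0,0,0],1],[[16,0,0],[0,0,0],1],[[22,0,0],[0,0,0],1],[[27,0,0],[0,0,0],1],[[32,0,0],[0,0,0],1],[[38,0,0],[0,0,0],1],[[46,0,0],[0,0,0],1],[[56,0,0],[0,0,0],1],[[66,0,0],[0,0,0],1],[[76,0,0],[0,0,0],1],[[86,0,0],[0,0,0],1],[[96,0,0],[0,0,0],1],[[106,0,0],[0,0,0],1],[[116,0,0],[0,0,0],1],[[126,0,0],[0,0,0],1],[[136,0,0],[0,0,0],1],[[146,0,0],[0,0,0],1],[[156,0,0],[0,0,0],1],[[166,0,0],[0,0,0],1],[[176,0,0],[0,0,0],1]]}}

```text
time: 17.15
ee_pos: [0.4542, -0.0707, 0.0253]
tcp_rot: [180.0, -0.0, 84.2]
wrist_force: [0.4, -0.3, -0.2]
opening: -0.0003
grasp_force: 0.0
```

{"op": "play_rows", "data": {"increments": [[[10,0,0],[0,0,0],1],[[20,0,0],[0,0,0],1],[[30,0,0],[0,0,0],1],[[40,0,0],[0,0,0],1],[[50,0,0],[0,0,0],1],[[60,0,0],[0,0,0],1],[[70,0,0],[0,0,0],1],[[80,0,0],[0,0,0],1],[[90,0,0],[0,0,0],1],[[100,0,0],[0,0,0],1],[[110,0,0],[0,0,0],1],[[120,0,0],[0,0,0],1],[[130,0,0],[0,0,0],1],[[140,0,0],[0,0,0],1],[[150,0,0],[0,0,0],1],[[160,0,0],[0,0,0],1],[[170,0,0],[0,0,0],1],[[180,0,0],[0,0,0],1],[[190,0,0],[0,0,0],1],[[200,0,0],[0,0,0],1]]}}

```text
time: 19.15
ee_pos: [0.4743, 0.1283, 0.0253]
tcp_rot: [-180.0, 0.0, 84.2]
wrist_force: [-0.1, -0.2, -0.2]
opening: -0.0001
grasp_force: 0.1
```

{"op": "play_rows", "data": {"increments": [[[10,0,0],[0,0,0],1],[[20,0,0],[0,0,0],1],[[30,0,0],[0,0,0],1],[[40,0,0],[0,0,0],1],[[50,0,0],[0,0,0],1],[[58,0,0],[0,0,0],1],[[63,0,0],[0,0,0],1],[[65,0,0],[0,0,0],1],[[65,0,0],[0,0,0],1]]}}

```text
time: 20.05
ee_pos: [0.4808, 0.1922, 0.0252]
tcp_rot: [-180.0, 0.0, 84.2]
wrist_force: [0.2, -0.6, 0.5]
opening: -0.0003
grasp_force: 0.0
```

{"op": "play_rows", "data": {"increments": [[[-15,0,0],[0,0,0],1],[[-30,0,-20],[0,0,0],1],[[-45,0,-60],[0,0,0],1],[[-80,0,-95],[0,0,0],1],[[-120,0,-110],[0,0,0],1],[[-160,0,-120],[0,0,0],1],[[-200,0,-120],[0,0,0],1],[[-240,0,-120],[0,0,0],1],[[-280,0,-120],[0,0,0],1],[[-320,0,-120],[0,0,0],1],[[-360,0,-120],[0,0,0],1],[[-360,0,-120],[0,0,0],1],[[-360,0,-120],[0,0,0],1]]}}

```text
time: 21.35
ee_pos: [0.4436, -0.1672, 0.1452]
tcp_rot: [-180.0, -0.0, 84.0]
wrist_force: [0.5, 1.1, -0.5]
opening: -0.0001
grasp_force: 0.0
```

```bash
python3 -c "from h import *;report('m5')"
```

```text
top [ 14  14 143] [0.6088 0.2058] bay [0.0609 0.0187]
top [ 14  14 143] [0.5492 0.2145] bay [0.0006 0.0195]
top [ 14  14 148] [0.4839 0.2245] bay [-0.0654  0.0208]
top [ 9 21 80] [ 0.4535 -0.2232] bay [-0.0367 -0.4271]
side [ 19  35 499] [0.6235 0.1934] bay [0.0771 0.0084]
side [ 17  18 254] [0.4396 0.245 ] bay [-0.112   0.0353]
side [ 48  13 446] [0.5061 0.1164] bay [-0.0292 -0.0834]
side [12 14 60] [0.5384 0.0022] bay [ 0.0179 -0.1924]
side [18  7 43] [0.4611 0.0319] bay [-0.0627 -0.1732]
side [19  8 49] [0.5061 0.0156] bay [-0.0159 -0.1834]
```

View pics/m5.png

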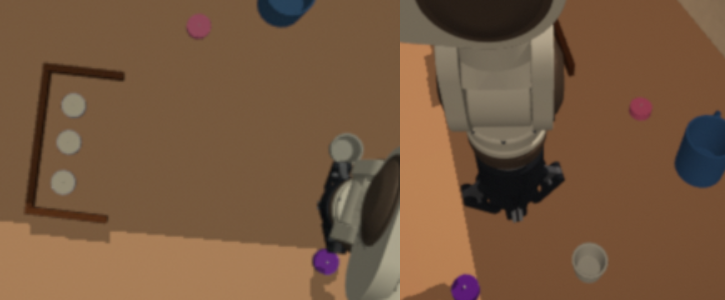

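All three tea lights stand flat inside the bay. The cup, mug and decoys haven't moved, and the gripper is clear.

```bash
python3 -c "from workcell import workorder;print(workorder.job_done())"
```

```text
the job is handed in; nothing more can be done
None
```

All three tea lights are inside the candle bay, standing flat and at least 20 mm clear of the walls, and nothing else was touched; I handed the job in at about 21 s of the 72 s allowed.

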